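Hold the wash station's recessed reset button down with the reset pin

TASK

The resin wash station needs a reset, and its reset button is recessed beneath a hole in the deck, under the wash canister. Lift the canister off by its handle and set it down upright, without dropping it, wholly on the round drip mat and let it go; then take the slim reset pin from the tool rack, reach its shaft through the hole and press the button down. Finish while still gripping the pin and holding the button fully down, and leave the two other tools, the small printed axle and tank and the paint jar where they are.

Things in the scene. Friction and masses are not known exactly. Their poses are not given: they have to be found in the camera images.
- station: Fixed white-and-grey wash station, 180 x 180 x 55 mm high, hollow, with a flat deck on top; four white studs (10 mm wide, 6 mm high) stand 58 mm from the deck's centre on the diagonals, around the canister's foot. Dark vent stripes at its +x edge are only printed; a black knob and a dark display are on its -x face. Origin: centre of its underside; z up. Its place and yaw vary.
- reset_hole (a point): Centre of the mouth of the round 14 mm hole in the station's deck (level with the deck's top face, 55 mm above the table), at x = -22, y = +24 mm in the station's frame, and covered by the canister at the start. The deck is 12 mm thick; the button's 22 mm wide top lies 20 mm below the deck's top face, straight under the hole.
- reset_button (a joint): Travel of the recessed button, in m: 0 at rest, 0.006 fully down. A spring pushes back with 1.4 N at rest and 4.5 N fully down; it comes up again when let go.
- canister: Closed cylindrical wash canister (0.3 to 0.65 kg): grey body 92 to 96 mm in diameter, black lid 100 mm in diameter with its top 102 mm above the underside, and a rigid upright steel bail handle. It stands on the middle of the station's deck, turned any way up to about 1 rad. Origin: centre of its underside; z up; the bail spans along its y.
- canister_handle (a point): Middle of the bail's level top bar: a round bar 10 mm thick and 84 mm long along the canister's y, 142 mm above the canister's underside, 40 mm clear above the lid. Fingers pinch it across the canister's x.
- drip_mat: Round flat black rubber mat, 160 mm in diameter, 4 mm thick, fixed on the table to one side of the station (left or right varies). Origin: centre of its underside.
- rack: Fixed wooden tool rack, a block 170 (its x) x 50 (its y) x 58 mm high, on the other side of the station from the drip mat, with three 17 mm holes in a row along its x, 55 mm apart. A tool stands upright in each, in any order. Origin: centre of its underside; z up.
- pin: The reset pin (70 g), standing upright in one rack hole: a straight round steel shaft 6 mm thick and 50 mm long pointing down, then a flat collar 28 mm wide and 5 mm thick that rests on the rack, then a slim round straight handle 16 mm in diameter and 60 mm long. The tallest and slimmest handle in the rack. Origin: at the shaft's tip; z runs up the shaft to the handle's end, 115 mm from the tip.
- pin_grip (a point): Point on the reset pin's axis in its handle, 90 mm above the tip and 25 mm below the handle's end.
- pin_tip (a point): Tip of the reset pin's shaft.
- file: A tool to leave alone in the rack: fat round pear-shaped wooden handle, 32 mm at its widest, its top 50 mm above the rack; 15 mm thick shank 40 mm long. Origin: lower end of the shank.
- scraper: A tool to leave alone in the rack: square black handle 26 mm wide, its top 45 mm above the rack; 15 mm thick shank 40 mm long. Origin: lower end of the shank.
- axle: Printed grey axle with two hubs and a round housing, 90 mm long, 32 mm high, loose, on the robot's side to the right. Leave it. Origin: centre of its underside.
- tank: Printed grey tank on two feet, 70 mm long, 28 mm high, loose, on the robot's side to the left. Leave it. Origin: centre of its underside.
- jar: Small jar of paint, 40 mm in diameter, 50 mm high, loose, beyond the station to the left. Leave it. Origin: centre of its underside.
Not all that is in view belongs to the job. Leave any brown look-alike of the canister alone.

How it is judged:
On the way, in this order (a step that is already met when the one before it is completed fails the run):
1. the canister is lifted clear of the station's deck (z of canister in the frame of station above 0.075 m and contact force between the fingers and canister above 0.5 N), for 0.1 s.
2. the canister stands upright and released on the drip mat (horizontal distance between canister and drip_mat below 0.037 m and z of canister in the frame of drip_mat below 0.009 m and angle between canister's own z axis and vertical below 0.1 rad and linear speed of canister below 0.02 m/s and contact force between the fingers and canister below 0.2 N), for 0.3 s.
3. the gripped reset pin reaches through the hole and presses the button down (value of joint reset_button above 0.004 m and horizontal distance between pin_tip and reset_hole below 0.012 m and z of pin_tip in the frame of station below 0.038 m and contact force between pin and station above 2 N and contact force between the fingers and pin above 1 N), for 0.3 s.
At the end, for the whole second after the job is handed in: The canister stands at rest and released on the drip mat (centre within 37 mm of the mat's centre, within 0.1 rad of upright), and the pin, still gripped, keeps its tip through the deck's hole with the button at least 4 mm down of its 6 mm and more than 2 N of push, through the last second (all of step 2 and all of step 3); the arm keeps its last pose, push and grip.
It fails at once if another tool, the printed axle or tank, or the jar is moved by more than 40 mm (distance of any of axle, tank, jar, file, scraper from where it was at the start of the episode above 0.04 m).
It fails at once if the canister is dropped (moves faster than 0.6 m/s while not held) (linear speed of canister above 0.6 m/s and contact force between the fingers and canister below 0.05 N).
It fails at once if the canister is tipped by more than 0.7 rad (angle between canister's own z axis and vertical above 0.7 rad).
It also fails if it takes over 66 s, if anything falls off the work surface, if the arm or the gripper's body presses on something with over 40 N, if the wrist force passes 120 N, or if a joint passes its speed limit or range.

ROBOT

A 7-joint arm with a two-finger parallel gripper is mounted at the origin on the work surface. World frame = base frame: x ahead of the robot, y to its left, z up, the work surface at z = 0. Lengths are in m, angles in rad, forces in N, time in s.
With the tool pointing down it reaches from about 0.35 to 0.9 m from the base axis. Payload 8.1 kg.
Tool frame: the origin (TCP) lies between the finger pads; the fingertips stand ahead of it and the grasp point (between the pads) is the TCP (arm.nose_length is the z of the fingertips in the tool frame, in m); z points along the fingers, y is the line along which they close (so a half turn about z gives the same grasp; the last joint's range is limited). The gripper opens to 92 mm and grips with 3 to 60 N. Pads are 19 mm wide; open, the fingers measure 130 mm over their backs; the gripper's body (75 mm by 190 mm) begins 47 mm behind the grasp point.
Start: joints at [1.131, 0.434, 0.025, 1.573, -0.012, 1.134, -0.075], TCP at [0.207, -0.59, 0.246] pointing down, gripper open.
Joint ranges: [-2.62, 2.62], [-0.44, 2.09], [-1.27, 1.32], [0.08, 2.57], [-1.32, 4.46], [0.12, 2], [-2.74, 2.74]. Speed limits (rad/s): [2.22, 2.22, 3.01, 3.01, 3.14, 3.14, 3.14].

INTERFACE

Orientations are given as a rotation vector (axis times angle).
In Python, from cell import sensors, optics, arm gives the robot as it stands.
- The arm moves only by the tool arm_command, never from a script. Its argument "deltas" is one flat list of numbers, 7 for each row, row after row: the turn, a rotation vector about the world's x, y, z as a fraction of full scale, then the shift along the world's x, y, z as a fraction of full scale, then the finger opening in mm, from 0 to 91.8. In form: [wx, wy, wz, dx, dy, dz, fingers, wx, wy, wz, dx, dy, dz, fingers, ...]. A call has 1 to 20 rows; each row is the pose to reach, as a shift and turn from the pose commanded when the call began; what a row does not reach only later rows make up. Full scale, the value 1, is 1 m for a shift and 90 degrees for a turn. A row lasts 1/10 s, in which the tool goes at most 50 mm and 8.59 degrees, less where a joint would pass 70% of its speed; a pose out of reach is approached as far as the arm can. A call with a number of a shift or a turn outside -1 to 1 is refused whole. A call with a gripper value outside its range is refused whole. The fingers move at their own pace and stop on an object; "force" is the grip in N (left out, the last holds). Time passes only in rows, so rows that repeat a pose let the fingers close. It gives the time, the measured TCP pose, the force, the opening and the grip force at its end, in the units of the state.
- sensors.observe(): the state, without advancing time (a new reading comes with each control period).
- optics.get_image(name): name is "scene" or "top" or "wrist"; returns the picture (400x640x3 uint8, blue, green, red); there is no depth.
- optics.calibration(name): a dict with "camera_matrix" (3x3 intrinsics, pixels), "D" ([k1, k2, p1, p2, k3] as OpenCV has them; the pictures are not rectified), "rvec" (rotation vector, rad) and "tvec" (3), from world to camera coordinates, as OpenCV has them. Camera axes: x right, y down, z forward; pixel columns grow to the right and rows downward; lengths in m; the calibration is good to about 2 mm. A picture is of the moment at which its call begins: read the wrist's pose just before it. calibration takes no time and is no camera call; for the wrist camera it gives the pose at the moment of the call.
- arm.sign_off(): hands the job in; it is judged then, once.
The state is a dict: "clock": time; "joints": joint angles; "dq": joint speeds; "joint_efforts": joint torques, N m; "position": TCP position; "ee_rot": TCP orientation; "force": force on the tool from outside, world axes, zero at the start; "ft_torque": the same for the moment, N m; "width": opening from 0.0 (shut) to 1.0 (fully open); "gripper_force": force on a finger pad.
Only numpy, scipy, OpenCV 4.12 (cv2) and the standard library are available. Lean on these libraries where they do the work, as an engineer would, in place of code of your own. Each camera call takes 0.05 s, during which the arm holds its last target. There are 200 camera calls.

## Working session

There is one attempt and no reset: what is moved stays moved. The work goes in short steps, Python scripts to look and compute and a tool call to move; the robot and the scene stay as the last step left them, time stands still between calls to the robot, and variables do not carry over. Pictures are saved under pics/ and viewed, at most 14 in all, crops included, and the job is handed in when it is done.

Besides the shell and the picture viewer there is one more tool, called after "Emit:" as name(argument=value, ...), one argument or row to a line, values as JSON. arm_command: Moves the arm, as the interface text tells. Its arguments: {"type":"object","properties":{"deltas":{"type":"array","items":{"type":"number"}},"force":{"type":"number"}},"required":["deltas"]}

```bash
mkdir -p pics; ls; python3 - <<'E'
from cell import sensors,optics,arm
import cv2,numpy as np
s=sensors.observe();print(s, arm.nose_length)
for n in("scene","top"):
    cv2.imwrite(f"pics/{n}0.png",optics.get_image(n))
    c=optics.calibration(n);print(n,c)
E
```

```text
pics
{'clock': 0.0, 'joints': array([ 1.1313795 ,  0.43521121,  0.02498778,  1.57408483, -0.01155342,
        1.13399779, -0.0751126 ]), 'dq': array([ 0.00130179,  0.00040796, -0.00035145, -0.0002493 , -0.00059634,
        0.00056219, -0.00017387]), 'joint_efforts': array([-4.54974615e-04, -6.67846584e+01,  9.84820984e-01, -3.14455962e+01,
       -6.06786017e-02,  4.30432206e-02,  2.42250781e-04]), 'position': array([ 0.20632288, -0.58945998,  0.24495719]), 'ee_rot': array([-3.09569656e+00, -5.26205581e-01,  7.00104191e-04]), 'force': array([ 0.19779694,  0.81389236, -1.2493148 ]), 'ft_torque': array([ 0.02713824, -0.04453506,  0.0192088 ]), 'gripper_force': 0.0, 'width': 0.9982697106801287} 0.019
scene {'camera_matrix': array([[418.49602351,   0.        , 319.54802353],
       [  0.        , 418.49602351, 194.5265219 ],
       [  0.        ,   0.        ,   1.        ]]), 'D': array([0.02269464, 0.        , 0.        , 0.        , 0.        ]), 'rvec': array([ 2.39600335,  0.58422459, -0.20797869]), 'tvec': array([-0.47230861, -0.08099494,  1.28124985])}
top {'camera_matrix': array([[434.52430108,   0.        , 326.91328474],
       [  0.        , 434.52430108, 192.65254377],
       [  0.        ,   0.        ,   1.        ]]), 'D': array([-0.06461457,  0.        ,  0.        ,  0.        ,  0.        ]), 'rvec': array([ 2.15199497, -2.17606115,  0.112613  ]), 'tvec': array([0.01484601, 0.52221172, 1.09324045])}
```

View pics/scene0.png

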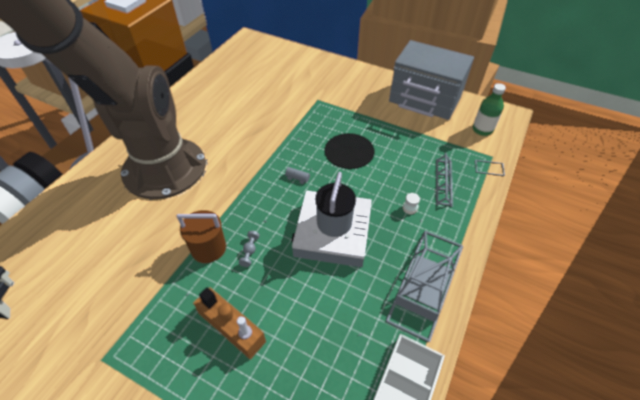

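View pics/top0.png

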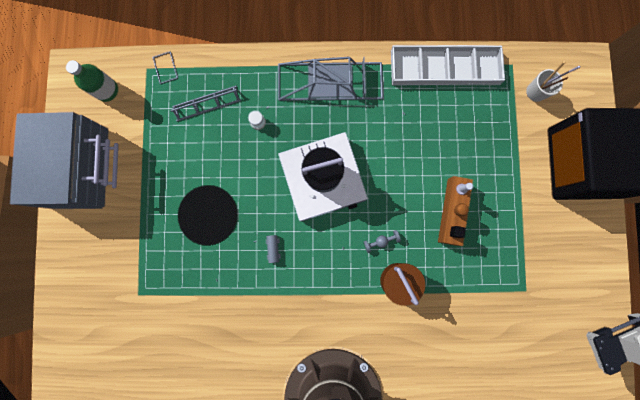

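The scene picture shows the station with its canister near (335,205), the black mat at (350,150) and the rack at (230,320). In the top picture the mat is at (208,215), the deck at (322,178) with its vents towards image-up, the bail runs (303,170)-(342,160), and the pin is in the rack's far hole at (465,187). The brown decoy is at (403,285).

```bash
cat > h.py <<'E'
import cv2,numpy as np
from cell import sensors,optics,arm
def cast(c,px,z):
    """pixels -> world points on the plane at height z"""
    R=cv2.Rodrigues(c["rvec"])[0]; o=-R.T@c["tvec"]
    u=cv2.undistortPoints(np.float64(px).reshape(-1,1,2),c["camera_matrix"],c["D"]).reshape(-1,2)
    d=np.c_[u,np.ones(len(u))]@R
    return o+d*((z-o[2])/d[:,2])[:,None]
def blobs(mask,roi,amin=30):
    x0,y0,x1,y1=roi; m=np.zeros_like(mask); m[y0:y1,x0:x1]=mask[y0:y1,x0:x1]
    cs=cv2.findContours(m,cv2.RETR_EXTERNAL,cv2.CHAIN_APPROX_NONE)[0]
    return sorted([c for c in cs if cv2.contourArea(c)>=amin],key=cv2.contourArea,reverse=True)
E
python3 - <<'E'
from h import *
np.set_printoptions(precision=4,suppress=True)
I=cv2.imread("pics/top0.png"); c=optics.calibration("top")
v=I.max(2);sat=I.max(2).astype(int)-I.min(2)
mat=blobs((v<45).astype(np.uint8),(165,175,250,255))[0]
P=cast(c,mat,.004);(ctr,r)=cv2.minEnclosingCircle(np.float32(P[:,:2]));print("mat",ctr,r,cast(c,[cv2.moments(mat)['m10']/cv2.moments(mat)['m00'],cv2.moments(mat)['m01']/cv2.moments(mat)['m00']],.004))
d=blobs(((v>150)&(sat<40)).astype(np.uint8),(265,120,380,230))[0]
h=cv2.convexHull(d);P=cast(c,h,.055);ra=cv2.minAreaRect(np.float32(P[:,:2]));print("deck",ra,cv2.boxPoints(ra))
bar=blobs(((v>100)&(v<240)&(sat<60)).astype(np.uint8),(298,150,346,185),20)
for b in bar: print("bar px",cv2.minAreaRect(b),cv2.contourArea(b))
cv2.imwrite("pics/c1.png",np.hstack([cv2.resize(I[125:225,270:375],None,fx=4,fy=4,interpolation=2),cv2.resize(I[170:250,430:490],None,fx=5,fy=5,interpolation=2)]))
E
```

```text
mat (0.46922165155410767, 0.32556959986686707) 0.07964054495096207 [[0.4695 0.3254 0.004 ]]
deck ((0.5640137195587158, 0.020897075533866882), (0.1857265830039978, 0.1832003891468048), 17.083911895751953) [[ 0.4483  0.0812]
 [ 0.5022 -0.0939]
 [ 0.6797 -0.0394]
 [ 0.6259  0.1357]]
bar px ((322.5, 167.0), (34.0, 45.0), 90.0) 211.0
```

View pics/c1.png

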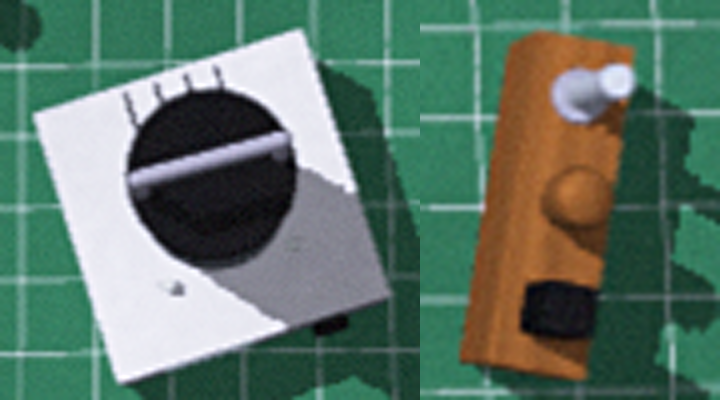

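The crop shows the bail's bar from about (303,170) to (341.5,160), deck corners that match the fit, the pin's handle top at (470,186) and its collar at (461.6,189.4).

```bash
python3 - <<'E'
from h import *
from scipy.spatial.transform import Rotation as Ro
np.set_printoptions(precision=4,suppress=True)
c=optics.calibration("top")
b=cast(c,[[302.5,170.3],[342,160]],.197);print("bar",b,b.mean(0),np.linalg.norm(b[0]-b[1]),np.arctan2(*(b[0]-b[1])[:2][::-1]))
print("deck corners",cast(c,np.array([[35,115],[302,30],[390,295],[120,382]])/4+[270,125],.055).mean(0))
print("pin",cast(c,[470,186],.123),cast(c,[461.6,189.4],.063))
print("tank,axle,jar,decoy",cast(c,[[273,250],[382,242],[257,120],[403,285]],.03))
R=Ro.from_rotvec(sensors.observe()["ee_rot"]);print(R.as_matrix())
c=optics.calibration("wrist");Rc=cv2.Rodrigues(c["rvec"])[0];o=-Rc.T@c["tvec"];print("cam in tool",R.inv().apply(o-sensors.observe()["position"]),R.inv().apply(Rc[2]),c["camera_matrix"][0,0])
E
```

```text
bar [[ 0.5542  0.0617  0.197 ]
 [ 0.5762 -0.0256  0.197 ]] [0.5652 0.018  0.197 ] 0.09010265726170652 1.8174961330115535
deck corners [0.5618 0.0186 0.055 ]
pin [[ 0.5241 -0.3318  0.123 ]] [[ 0.523  -0.3299  0.063 ]]
tank,axle,jar,decoy [[ 0.3768  0.148   0.03  ]
 [ 0.3941 -0.13    0.03  ]
 [ 0.7168  0.1912  0.03  ]
 [ 0.2851 -0.1808  0.03  ]]
[[ 0.9439  0.3304 -0.0006]
 [ 0.3304 -0.9439  0.0012]
 [-0.0001 -0.0014 -1.    ]]
cam in tool [ 0.0657 -0.0008 -0.1384] [-0.2484 -0.0004  0.9686] 329.70616400380635
```

Emit:
arm_command(
  deltas=[0, 0, 0.5, 0.18, 0.3, 0.065, 91, 0, 0, 0.943, 0.359, 0.607, 0.065, 91, 0, 0, 0.943, 0.359, 0.607, 0.065, 91, 0, 0, 0.943, 0.359, 0.607, 0.065, 91, 0, 0, 0.943, 0.359, 0.607, 0.065, 91, 0, 0, 0.943, 0.359, 0.607, 0.065, 91, 0, 0, 0.943, 0.359, 0.607, 0.065, 91, 0, 0, 0.943, 0.359, 0.607, 0.065, 91, 0, 0, 0.943, 0.359, 0.607, 0.065, 91, 0, 0, 0.943, 0.359, 0.607, 0.065, 91, 0, 0, 0.943, 0.359, 0.607, 0.065, 91, 0, 0, 0.943, 0.359, 0.607, 0.065, 91, 0, 0, 0.943, 0.359, 0.607, 0.065, 91, 0, 0, 0.943, 0.359, 0.607, 0.065, 91, 0, 0, 0.943, 0.359, 0.607, 0.065, 91, 0, 0, 0.943, 0.359, 0.607, 0.065, 91, 0, 0, 0.943, 0.359, 0.607, 0.065, 91, 0, 0, 0.943, 0.359, 0.607, 0.065, 91],
)

```text
clock: 1.9
position: [0.5649, 0.0149, 0.3104]
ee_rot: [1.934, 2.476, -0.002]
force: [-0.6, -0.4, 0.1]
width: 0.994
gripper_force: 0.0
```

```bash
python3 - <<'E'
from h import *
s=sensors.observe();c=optics.calibration("wrist");I=optics.get_image("wrist");cv2.imwrite("pics/w1.png",I)
np.savez("w1.npz",**c);print(s["clock"],s["position"],s["ee_rot"],s["joints"])
E
```

```text
1.9 [0.56492115 0.01487606 0.31044881] [ 1.93391183e+00  2.47556371e+00 -2.19006720e-03] [ 0.29310112  0.35012355 -0.56418132  1.58827066  0.1948793   1.26061315
 -0.05909726]
```

View pics/w1.png

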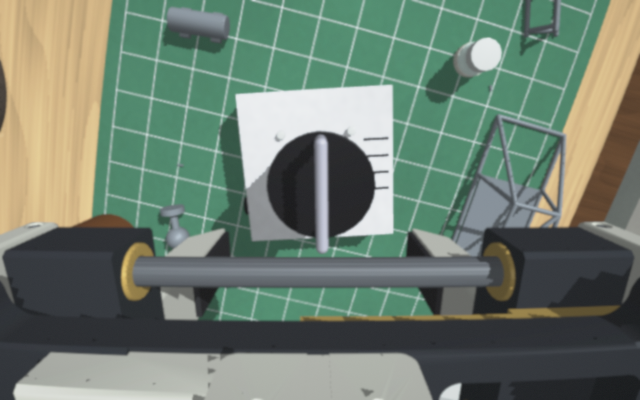

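The wrist picture shows the bail from about (320,134) to (322,251) and the deck's corners at (237,95), (391,86), (394,233) and (251,241).

```bash
python3 - <<'E'
from h import *
from scipy.spatial.transform import Rotation as Ro
np.set_printoptions(precision=4,suppress=True)
I=cv2.imread("pics/w1.png");c=dict(np.load("w1.npz"))
v=I.max(2);sat=v.astype(int)-I.min(2)
b=blobs(((v>95)&(sat<60)).astype(np.uint8),(305,136,340,234))
P=cast(c,b[0],.197);l=cv2.fitLine(np.float32(P[:,:2]),cv2.DIST_L2,0,.01,.01).ravel();print("line",l,np.arctan2(l[1],l[0]))
e=cast(c,[[320.3,133],[322,251]],.197);print("ends",e,e.mean(0),np.linalg.norm(e[0]-e[1]))
d=cast(c,[[237,95],[391,86],[394,234],[251,241]],.055);print("deck",d,d.mean(0),[np.linalg.norm(d[i]-d[i-1]) for i in range(4)])
s=sensors.observe();y=Ro.from_rotvec(s["ee_rot"]).as_matrix()[:,1];print(s["position"],y,np.arctan2(y[1],y[0]))
E
```

```text
line [ 0.257  -0.9664  0.5635  0.0284] -1.3109137
ends [[ 0.5526  0.0678  0.197 ]
 [ 0.5772 -0.0244  0.197 ]] [0.5649 0.0217 0.197 ] 0.09537322330267713
deck [[ 0.452   0.0797  0.055 ]
 [ 0.6209  0.1319  0.055 ]
 [ 0.6771 -0.0389  0.055 ]
 [ 0.5024 -0.0921  0.055 ]] [0.5631 0.0202 0.055 ] [np.float64(0.17904119718012187), np.float64(0.17681096711932376), np.float64(0.17974337317518624), np.float64(0.18263488197763275)]
[0.565  0.0149 0.3106] [ 0.9703  0.2419 -0.0007] 0.244285389070862
```

Emit:
arm_command(
  deltas=[0, 0, 0.005, 0, 0.004, -0.03, 60, 0, 0, 0.005, 0, 0.004, -0.07, 60, 0, 0, 0.005, 0, 0.004, -0.1, 60, 0, 0, 0.005, 0, 0.004, -0.1135, 60, 0, 0, 0.005, 0, 0.004, -0.1135, 60, 0, 0, 0.005, 0, 0.004, -0.1135, 60, 0, 0, 0.005, 0, 0.004, -0.1135, 0, 0, 0, 0.005, 0, 0.004, -0.1135, 0, 0, 0, 0.005, 0, 0.004, -0.1135, 0, 0, 0, 0.005, 0, 0.004, -0.1135, 0, 0, 0, 0.005, 0, 0.004, -0.1135, 0, 0, 0, 0.005, 0, 0.004, -0.1135, 0, 0, 0, 0.005, 0, 0.004, -0.1135, 0, 0, 0, 0.005, 0, 0.004, -0.1135, 0],
  force=40,
)

```text
clock: 3.35
position: [0.5657, 0.0212, 0.1972]
ee_rot: [1.921, 2.486, 0.001]
force: [1.2, 0.2, 0.1]
width: 0.096
gripper_force: 40.0
```

Emit:
arm_command(
  deltas=[0, 0, 0, 0, 0, 0.005, 0, 0, 0, 0, 0, 0, 0.015, 0, 0, 0, 0, 0, 0, 0.03, 0, 0, 0, 0, 0, 0, 0.045, 0, 0, 0, 0, 0, 0, 0.055, 0, 0, 0, 0, 0, 0, 0.06, 0, 0, 0, 0, 0, 0, 0.06, 0, 0, 0, 0, 0, 0, 0.06, 0, 0, 0, 0, 0, 0, 0.06, 0],
)

```text
clock: 4.25
position: [0.5651, 0.021, 0.2565]
ee_rot: [-1.92, -2.485, 0.001]
force: [-0.5, -1.0, -4.6]
width: 0.096
gripper_force: 40.0
```

```bash
python3 - <<'E'
from h import *
s=sensors.observe();print(s["clock"],s["position"],s["force"],s["ft_torque"],s["gripper_force"])
c=optics.calibration("wrist");I=optics.get_image("wrist");T=optics.get_image("top")
cv2.imwrite("pics/w2.png",np.vstack([I[:240],np.pad(cv2.resize(T[120:230,250:390],None,fx=2.5,fy=2.5),((0,0),(0,290),(0,0)))]))
cv2.imwrite("pics/top2.png",T);cv2.imwrite("pics/wr2.png",I);np.savez("w2.npz",**c)
E
```

```text
4.25 [0.56511352 0.02096676 0.25650483] [-0.48183122 -0.9798815  -4.63324662] [ 0.02856709 -0.14125787 -0.00785946] 39.99852955341339
```

View pics/w2.png

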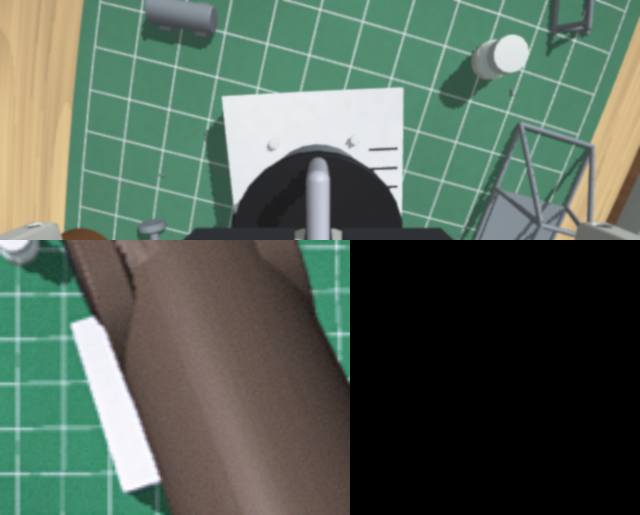

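The canister is lifted and hangs level, and the deck edge is clear. Next I carry it to the mat.

Emit:
arm_command(
  deltas=[0, 0, 0, -0.003, 0.01, 0, 0, 0, 0, 0, -0.009, 0.03, 0, 0, 0, 0, 0, -0.018, 0.057, 0, 0, 0, 0, 0, -0.028, 0.09, 0, 0, 0, 0, 0, -0.038, 0.123, 0, 0, 0, 0, 0, -0.048, 0.156, 0, 0, 0, 0, 0, -0.059, 0.189, 0, 0, 0, 0, 0, -0.069, 0.222, 0, 0, 0, 0, 0, -0.079, 0.253, 0, 0, 0, 0, 0, -0.087, 0.278, 0, 0, 0, 0, 0, -0.093, 0.296, 0, 0, 0, 0, 0, -0.0955, 0.3045, 0, 0, 0, 0, 0, -0.0955, 0.3045, -0.01, 0, 0, 0, 0, -0.0955, 0.3045, -0.03, 0, 0, 0, 0, -0.0955, 0.3045, -0.055, 0, 0, 0, 0, -0.0955, 0.3045, -0.08, 0, 0, 0, 0, -0.0955, 0.3045, -0.095, 0, 0, 0, 0, -0.0955, 0.3045, -0.1, 0, 0, 0, 0, -0.0955, 0.3045, -0.1, 0],
)

```text
clock: 6.25
position: [0.4702, 0.3249, 0.1568]
ee_rot: [-1.922, -2.485, 0.002]
force: [0.1, 0.3, -4.5]
width: 0.094
gripper_force: 40.0
```

```bash
python3 - <<'E'
from h import *
s=sensors.observe();print(s["clock"],s["position"],s["force"],s["ft_torque"],s["gripper_force"],s["joints"])
cv2.imwrite("pics/s3.png",optics.get_image("scene"))
E
```

```text
6.25 [0.47016599 0.32494744 0.156778  ] [ 0.08267526  0.32745109 -4.54397726] [-0.00796466 -0.12725049 -0.03584468] 39.99853849411011 [-0.27056223  0.51406705 -0.60420407  1.77444359  0.34734236  0.96232963
 -0.76184386]
```

View pics/s3.png

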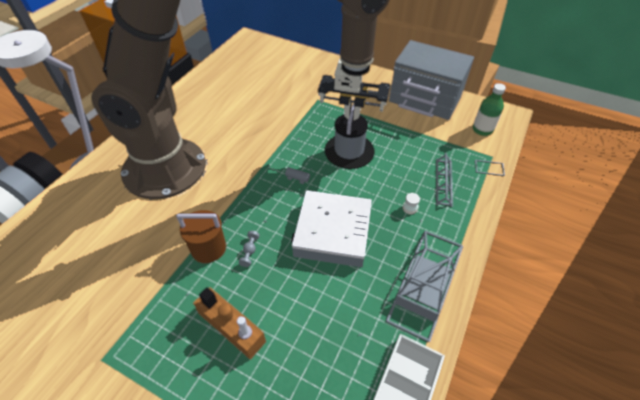

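The canister hangs upright over the mat near (350,150), and the deck is bare with the hole visible near (327,213). Now lower the last centimetre.

Emit:
arm_command(
  deltas=[0, 0, 0, 0, 0, -0.003, 0, 0, 0, 0, 0, 0, -0.006, 0, 0, 0, 0, 0, 0, -0.008, 0, 0, 0, 0, 0, 0, -0.0095, 0, 0, 0, 0, 0, 0, -0.0105, 0, 0, 0, 0, 0, 0, -0.011, 0, 0, 0, 0, 0, 0, -0.011, 0, 0, 0, 0, 0, 0, -0.011, 0],
)

```text
clock: 7.1
position: [0.4701, 0.3257, 0.1463]
ee_rot: [1.921, 2.486, 0.0]
force: [-0.3, 0.3, -4.9]
width: 0.091
gripper_force: 40.0
```

Emit:
arm_command(
  deltas=[0, 0, 0, 0, 0, -0.001, 0, 0, 0, 0, 0, 0, -0.001, 0, 0, 0, 0, 0, 0, -0.0015, 0, 0, 0, 0, 0, 0, -0.0015, 0],
)

```text
clock: 7.5
position: [0.4703, 0.3261, 0.1461]
ee_rot: [1.92, 2.485, 0.003]
force: [-2.7, -2.6, 10.3]
width: 0.094
gripper_force: 40.0
```

Emit:
arm_command(
  deltas=[0, 0, 0, 0, 0, 0.0006, 0, 0, 0, 0, 0, 0, 0.0006, 0, 0, 0, 0, 0, 0, 0.0006, 20, 0, 0, 0, 0, 0, 0.0006, 40, 0, 0, 0, 0, 0, 0.0006, 60, 0, 0, 0, 0, 0, 0.0006, 60, 0, 0, 0, 0, 0, 0.0006, 60, 0, 0, 0, 0, 0, 0.0006, 60],
)

```text
clock: 8.3
position: [0.47, 0.3255, 0.1453]
ee_rot: [-1.921, -2.486, 0.0]
force: [0.2, 0.0, -0.3]
width: 0.567
gripper_force: 0.0
```

Emit:
arm_command(
  deltas=[0, 0, 0, 0, 0, 0.01, 60, 0, 0, 0, 0, 0, 0.03, 60, 0, 0, 0, 0, 0, 0.06, 60, 0, 0, 0, 0, 0, 0.1, 60, 0, 0, 0, 0, 0, 0.14, 60, 0, 0, 0, 0, 0, 0.16, 60, 0, 0, 0, 0, 0, 0.16, 60],
)

```text
clock: 9.0
position: [0.4708, 0.327, 0.3096]
ee_rot: [1.92, 2.485, 0.01]
force: [-1.1, -0.3, 0.2]
width: 0.654
gripper_force: 0.0
```

Emit:
arm_command(
  deltas=[0, 0, -0.2, 0.02, -0.04, 0, 60, 0, 0, -0.2, 0.065, -0.327, -0.055, 60, 0, 0, -0.2, 0.065, -0.327, -0.055, 60, 0, 0, -0.2, 0.065, -0.327, -0.055, 60, 0, 0, -0.2, 0.065, -0.327, -0.055, 60, 0, 0, -0.2, 0.065, -0.327, -0.055, 60, 0, 0, -0.2, 0.065, -0.327, -0.055, 60, 0, 0, -0.2, 0.065, -0.327, -0.055, 60, 0, 0, -0.2, 0.065, -0.327, -0.055, 60, 0, 0, -0.2, 0.065, -0.327, -0.055, 60, 0, 0, -0.2, 0.065, -0.327, -0.055, 60, 0, 0, -0.2, 0.065, -0.327, -0.055, 60],
)

```text
clock: 10.2
position: [0.5349, 0.0, 0.2506]
ee_rot: [2.284, 2.158, 0.001]
force: [-0.1, 0.6, 0.2]
width: 0.651
gripper_force: 0.0
```

```bash
python3 - <<'E'
from h import *
s=sensors.observe();print(s["clock"],s["position"],s["ee_rot"],s["joints"])
c=optics.calibration("wrist");I=optics.get_image("wrist");cv2.imwrite("pics/w4.png",I);np.savez("w4.npz",**c)
S=optics.get_image("scene");cv2.imwrite("pics/s4.png",S)
cv2.imwrite("pics/v4.png",np.hstack([I,np.pad(S[90:210,290:410],((0,280),(0,0),(0,0)))]))
E
```

```text
10.2 [5.34946677e-01 3.98211763e-05 2.50551662e-01] [2.28355815e+00 2.15751925e+00 7.09152464e-04] [ 0.2705063   0.33008973 -0.48037345  1.75549597  0.16890515  1.09656958
 -0.32189105]
```

View pics/v4.png

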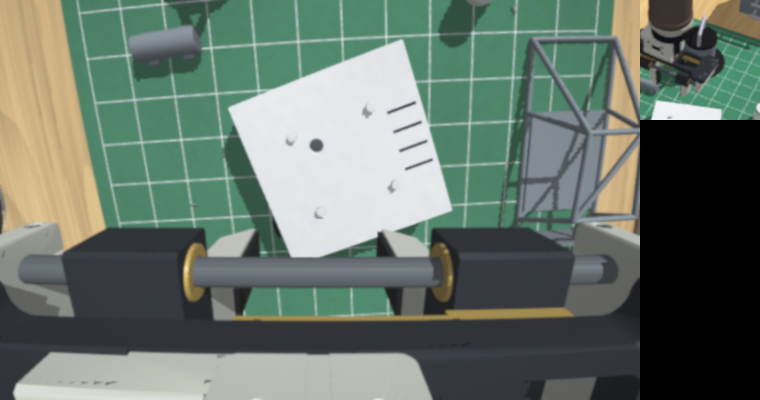

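The wrist picture shows the hole as a dark disc at (316,145), the bare deck, and its corners near (229,107), (402,41) and (452,210). In the scene crop the canister stands upright on the mat.

```bash
python3 - <<'E'
from h import *
np.set_printoptions(precision=4,suppress=True)
I=cv2.imread("pics/w4.png");c=dict(np.load("w4.npz"))
b=blobs((I.max(2)<130).astype(np.uint8),(302,132,330,160),20)
(p,r)=cv2.minEnclosingCircle(b[0]);m=cv2.moments(b[0]);q=[m['m10']/m['m00'],m['m01']/m['m00']]
H=cast(c,q,.055)[0];print(len(b),p,r,q,"hole",H)
P=cast(c,b[0],.055);print("width",np.ptp(P,axis=0))
d=cast(c,[[229,107],[402,41],[452,210]],.055);print(d,"centre",(d[0]+d[2])/2, np.linalg.norm(d[0]-d[1]),np.linalg.norm(d[2]-d[1]))
yaw=np.arctan2(*(d[1]-d[0])[:2][::-1]);R=np.array([[np.cos(yaw),-np.sin(yaw)],[np.sin(yaw),np.cos(yaw)]])
print("yaw",yaw,"pred",((d[0]+d[2])/2)[:2]+R@[-.022,.024])
E
```

```text
1 (316.0, 145.0) 5.831051826477051 [316.1066666666666, 144.99619047619046] hole [0.5345 0.0382 0.055 ]
width [0.0103 0.0103 0.    ]
[[ 0.4511  0.0804  0.055 ]
 [ 0.6212  0.1315  0.055 ]
 [ 0.6749 -0.0381  0.055 ]] centre [0.563  0.0211 0.055 ] 0.1776044161988783 0.17787577690323073
yaw 0.2918678400022868 pred [0.5351 0.0378]
```

Emit:
arm_command(
  deltas=[0, 0, -0.4, -0.02, -0.15, 0.0, 40, 0, 0, -0.853, -0.045, -0.33, 0, 40, 0, 0, -0.853, -0.045, -0.33, 0, 40, 0, 0, -0.853, -0.045, -0.33, 0, 40, 0, 0, -0.853, -0.045, -0.33, 0, 40, 0, 0, -0.853, -0.045, -0.33, 0, 40, 0, 0, -0.853, -0.045, -0.33, 0, 40, 0, 0, -0.853, -0.045, -0.33, 0, 40, 0, 0, -0.853, -0.045, -0.33, 0, 40, 0, 0, -0.853, -0.045, -0.33, 0, 40, 0, 0, -0.853, -0.045, -0.33, 0, 40, 0, 0, -0.853, -0.045, -0.33, 0, 40],
)

```text
clock: 11.5
position: [0.4902, -0.3309, 0.2504]
ee_rot: [3.129, 0.276, 0.0]
force: [-0.7, -0.4, -0.2]
width: 0.436
gripper_force: 0.0
```

```bash
python3 - <<'E'
from h import *
s=sensors.observe();print(s["clock"],s["position"],s["ee_rot"],s["joints"])
c=optics.calibration("wrist");I=optics.get_image("wrist");cv2.imwrite("pics/w5.png",I);np.savez("w5.npz",**c)
E
```

```text
11.5 [ 0.49021658 -0.33094101  0.25040978] [3.12944420e+00 2.76010091e-01 6.14582002e-05] [ 0.5597252   0.38028513 -0.07776698  1.64575522  0.0320699   1.1167642
 -0.92143061]
```

View pics/w5.png

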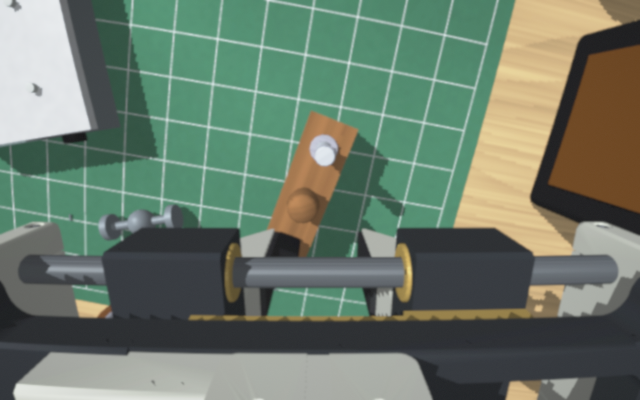

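The wrist picture shows the pin's handle end at (325,155), with the collar around (323,148), and the file at (302,205).

```bash
python3 - <<'E'
from h import *
np.set_printoptions(precision=4,suppress=True)
I=cv2.imread("pics/w5.png");c=dict(np.load("w5.npz"))
v=I.max(2);sat=v.astype(int)-I.min(2)
b=blobs(((v>120)&(sat<50)).astype(np.uint8),(305,130,342,172),20)[0];print(cv2.boundingRect(b))
t=blobs(((v>225)&(sat<40)).astype(np.uint8),(305,130,342,172),5)
for k in t[:2]:
    p,r=cv2.minEnclosingCircle(k);print(p,r,cast(c,p,.123))
print("top",cast(c,[325,155.5],.123),"collar",cast(c,[323.3,148.5],.063),"file",cast(c,[302,205],.098))
E
```

```text
(309, 134, 30, 33)
(323.626220703125, 155.3543701171875) 8.781872749328613 [[ 0.5246 -0.3288  0.123 ]]
top [[ 0.5247 -0.3299  0.123 ]] collar [[ 0.5244 -0.3296  0.063 ]] file [[ 0.4737 -0.3184  0.098 ]]
```

Emit:
arm_command(
  deltas=[0, 0, 0, 0.0345, 0, -0.02, 40, 0, 0, 0, 0.0345, 0, -0.05, 40, 0, 0, 0, 0.0345, 0, -0.085, 40, 0, 0, 0, 0.0345, 0, -0.12, 40, 0, 0, 0, 0.0345, 0, -0.145, 40, 0, 0, 0, 0.0345, 0, -0.1525, 40, 0, 0, 0, 0.0345, 0, -0.1525, 40, 0, 0, 0, 0.0345, 0, -0.1525, 40, 0, 0, 0, 0.0345, 0, -0.1525, 0, 0, 0, 0, 0.0345, 0, -0.1525, 0, 0, 0, 0, 0.0345, 0, -0.1525, 0, 0, 0, 0, 0.0345, 0, -0.1525, 0, 0, 0, 0, 0.0345, 0, -0.1525, 0, 0, 0, 0, 0.0345, 0, -0.1525, 0, 0, 0, 0, 0.0345, 0, -0.1525, 0],
  force=50,
)

```text
clock: 13.05
position: [0.5248, -0.3316, 0.0985]
ee_rot: [3.129, 0.269, 0.001]
force: [-0.8, 0.3, 6.1]
width: 0.162
gripper_force: 50.0
```

Emit:
arm_command(
  deltas=[0, 0, 0, 0, 0, 0.01, 0, 0, 0, 0, 0, 0, 0.03, 0, 0, 0, 0, 0, 0, 0.06, 0, 0, 0, 0, 0, 0, 0.085, 0, 0, 0, 0, 0, 0, 0.1, 0, 0, 0, 0, 0, 0, 0.1, 0, 0, 0, 0.3, 0, 0.06, 0.1, 0, 0, 0, 0.5, 0.01, 0.15, 0.1, 0, 0, 0, 0.5, 0.01, 0.34, 0.1, 0, 0, 0, 0.5, 0.01, 0.34, 0.1, 0, 0, 0, 0.5, 0.01, 0.34, 0.1, 0, 0, 0, 0.5, 0.01, 0.34, 0.1, 0, 0, 0, 0.5, 0.01, 0.34, 0.1, 0, 0, 0, 0.5, 0.01, 0.34, 0.1, 0, 0, 0, 0.5, 0.01, 0.34, 0.1, 0, 0, 0, 0.5, 0.01, 0.34, 0.1, 0],
)

```text
clock: 14.65
position: [0.5342, 0.0072, 0.1972]
ee_rot: [2.79, 1.445, -0.002]
force: [-0.2, 0.6, -1.1]
width: 0.167
gripper_force: 50.0
```

```bash
python3 - <<'E'
from h import *
s=sensors.observe();print(s["clock"],s["position"],s["ee_rot"],s["joints"],s["width"],s["force"])
c=optics.calibration("wrist");I=optics.get_image("wrist");cv2.imwrite("pics/w6.png",I);np.savez("w6.npz",**c)
S=optics.get_image("scene");cv2.imwrite("pics/s6.png",S)
cv2.imwrite("pics/v6.png",np.hstack([I[:,140:500],cv2.resize(S[100:300,290:400],None,fx=2,fy=2,interpolation=2)]))
E
```

```text
14.65 [0.53415551 0.00715707 0.19715675] [ 2.78960115e+00  1.44450701e+00 -2.37100314e-03] [ 0.16053811  0.36612372 -0.35891083  1.8333542   0.15373746  0.97052819
 -0.87908006] 0.16658789863334708 [-0.21802411  0.58384069 -1.14336534]
```

View pics/v6.png

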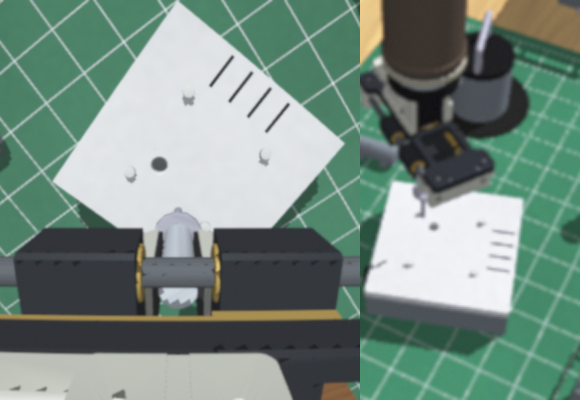

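The wrist picture shows the pin in the fingers, its tip just visible at about (318,209) beyond the collar, and the hole at (299,164). In the scene crop the pin hangs over the deck and the canister stands on the mat.

```bash
python3 - <<'E'
from h import *
from scipy.spatial.transform import Rotation as Ro
np.set_printoptions(precision=4,suppress=True)
c=dict(np.load("w6.npz"));s=sensors.observe();p=s["position"];print(p)
R=Ro.from_rotvec(s["ee_rot"])
pts=np.array([R.apply([0,0,z])+p for z in(.09,.04,.035,0)])
pj=lambda c:cv2.projectPoints(pts,c["rvec"],c["tvec"],c["camera_matrix"],c["D"])[0].reshape(-1,2)
print("wrist tip,collar..",pj(c));print("scene",pj(optics.calibration("scene")))
I=cv2.imread("pics/w6.png");b=blobs((I.max(2)<130).astype(np.uint8),(285,150,313,178),20)[0];m=cv2.moments(b)
print("hole",cast(c,[m['m10']/m['m00'],m['m01']/m['m00']],.055))
S=cv2.imread("pics/s6.png")
a=cv2.resize(I[185:245,280:360],None,fx=5,fy=5,interpolation=2);d=cv2.resize(S[180:220,300:350],None,fx=7,fy=7,interpolation=2)
cv2.imwrite("pics/v7.png",np.hstack([a,np.pad(d,((0,20),(0,0),(0,0)))]))
print("tip cast",cast(c,[318,210],p[2]-.09))
E
```

```text
[0.5344 0.0069 0.1974]
wrist tip,collar.. [[320.0428 210.3042]
 [320.6177 234.7111]
 [320.6916 237.8539]
 [321.3402 265.4623]]
scene [[321.6611 209.1243]
 [321.7752 196.5137]
 [321.7871 195.1992]
 [321.8731 185.7068]]
hole [[0.5349 0.0384 0.055 ]]
tip cast [[0.5332 0.0079 0.1074]]
```

View pics/v7.png

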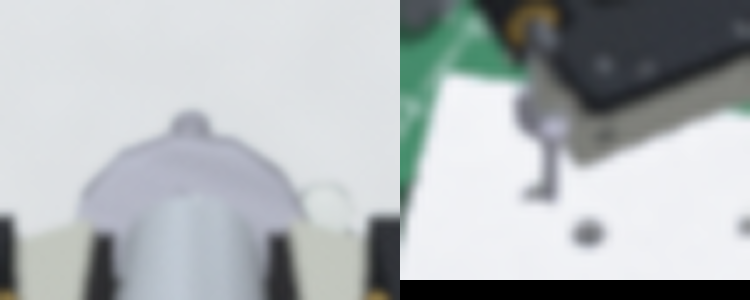

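The crops put the tip's end at about (318,209) in the wrist view, about 1.4 mm off nominal. The pin is vertical and well held. Align over the hole and come down to just above it.

Emit:
arm_command(
  deltas=[0, 0, 0, 0.0013, 0.0308, 0, 0, 0, 0, 0, 0.0013, 0.0308, 0, 0, 0, 0, 0, 0.0013, 0.0308, -0.02, 0, 0, 0, 0, 0.0013, 0.0308, -0.035, 0, 0, 0, 0, 0.0013, 0.0308, -0.04, 0, 0, 0, 0, 0.0013, 0.0308, -0.04, 0, 0, 0, 0, 0.0013, 0.0308, -0.04, 0],
)

```text
clock: 15.45
position: [0.5362, 0.039, 0.1584]
ee_rot: [2.789, 1.446, 0.001]
force: [0.0, 0.4, -0.0]
width: 0.166
gripper_force: 50.0
```

```bash
python3 - <<'E'
from h import *
s=sensors.observe();print(s["clock"],s["position"],s["force"])
c=optics.calibration("wrist");I=optics.get_image("wrist");S=optics.get_image("scene");C=optics.calibration("scene")
for cc,n in((c,"w"),(C,"s")):
    print(n,cv2.projectPoints(np.array([[.5348,.0382,.055],s["position"]-[0,0,.09]]),cc["rvec"],cc["tvec"],cc["camera_matrix"],cc["D"])[0].reshape(-1,2))
a=cv2.resize(I[170:240,280:360],None,fx=5,fy=5,interpolation=2);d=cv2.resize(S[190:230,305:355],None,fx=7,fy=7,interpolation=2)
cv2.imwrite("pics/v8.png",np.hstack([a,np.pad(d,((0,70),(0,0),(0,0)))]))
E
```

```text
15.45 [0.53621547 0.03903126 0.15836017] [ 0.02133543  0.42035971 -0.01944495]
w [[318.47127879 207.06466169]
 [319.46335276 210.06650519]]
s [[327.17938945 212.86192338]
 [327.88138648 209.76846554]]
```

View pics/v8.png

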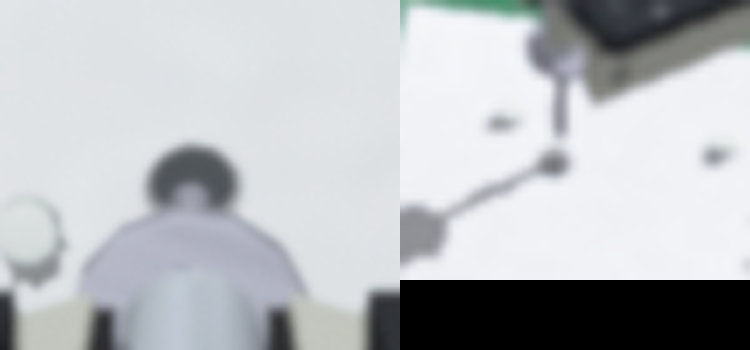

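The wrist view shows the tip over the hole at (318.6,207.6). The scene view puts it about 1 px right of the hole's axis, about 1-2 mm towards +x. Small correction, then go in.

Emit:
arm_command(
  deltas=[0, 0, 0, -0.001, -0.0005, 0, 0, 0, 0, 0, -0.001, -0.0005, -0.005, 0, 0, 0, 0, -0.001, -0.0005, -0.012, 0, 0, 0, 0, -0.001, -0.0005, -0.02, 0, 0, 0, 0, -0.001, -0.0005, -0.027, 0, 0, 0, 0, -0.001, -0.0005, -0.031, 0, 0, 0, 0, -0.001, -0.0005, -0.031, 0],
)

```text
clock: 16.25
position: [0.5344, 0.0389, 0.126]
ee_rot: [-2.788, -1.447, 0.002]
force: [0.0, 0.2, -0.5]
width: 0.171
gripper_force: 50.0
```

Entered freely, with the tip at about 36 mm. Press on.

Emit:
arm_command(
  deltas=[0, 0, 0, 0, 0, -0.003, 0, 0, 0, 0, 0, 0, -0.005, 0, 0, 0, 0, 0, 0, -0.007, 0, 0, 0, 0, 0, 0, -0.0085, 0, 0, 0, 0, 0, 0, -0.0085, 0, 0, 0, 0, 0, 0, -0.0085, 0],
)

```text
clock: 16.85
position: [0.5352, 0.039, 0.1191]
ee_rot: [2.788, 1.447, 0.002]
force: [-2.8, -0.4, 8.3]
width: 0.167
gripper_force: 50.0
```

Emit:
arm_command(
  deltas=[0, 0, 0, 0, 0, -0.0005, 0, 0, 0, 0, 0, 0, -0.0005, 0, 0, 0, 0, 0, 0, -0.0005, 0, 0, 0, 0, 0, 0, -0.0005, 0, 0, 0, 0, 0, 0, -0.0005, 0, 0, 0, 0, 0, 0, -0.0005, 0],
)

```text
clock: 17.45
position: [0.5353, 0.0391, 0.1189]
ee_rot: [2.788, 1.447, 0.002]
force: [-2.5, -0.2, 11.1]
width: 0.168
gripper_force: 50.0
```

```bash
python3 - <<'E'
from h import *
for i in range(3):
    S=optics.get_image("scene");s=sensors.observe();print(s["clock"],s["position"],s["force"],s["gripper_force"])
cv2.imwrite("pics/s9.png",np.hstack([S[80:380,180:420]]))
E
```

```text
17.5 [0.53528937 0.03911929 0.11888977] [-2.38486933 -0.41087977 12.66862589] 50.01099407672882
17.55 [0.53532906 0.0390937  0.11889383] [-3.67643311 -0.64811488 12.05879396] 50.01095116138458
17.6 [0.53528033 0.0390993  0.11886951] [-3.01014359 -0.37607745 11.78598906] 50.010969042778015
```

View pics/s9.png

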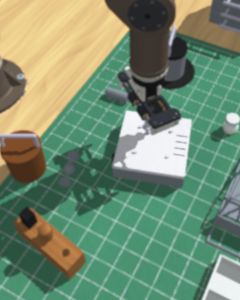

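The scene shows the pin in the deck's hole, the canister upright on the mat and the other items in place. The push is steady at about 12 N and the tip is at the 29 mm stop, so I'm handing in.

```bash
python3 -c "
from cell import arm
print(arm.sign_off())"
```

```text
the job is handed in; nothing more can be done
None
```

I handed the job in at about 17.6 s: the canister stands released on the drip mat, and the gripped pin is through the hole holding the button down with about 12 N; the sign-off call returned no verdict.

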